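# Load two metal blanks into a spring-fed feeder

## Robot

A 7-joint arm with a two-finger parallel gripper is mounted at the origin on the work surface. World frame = base frame: x ahead of the robot, y to its left, z up, the work surface at z = 0. Lengths are in m, angles in rad, forces in N, time in s.
With the tool pointing down it reaches from about 0.4 to 0.875 m from the base axis. Payload 6.5 kg.
Tool frame: the origin (TCP) lies on the centre line of the jaws, within the pads' length; the fingertips stand 19 mm ahead of it and the grasp point (between the pads) is the TCP; z points along the fingers, y is the line along which they close (so a half turn about z gives the same grasp; the last joint's range is limited). The gripper opens to 88 mm and grips with 3 to 60 N. Pads are 18 mm wide; open, the fingers measure 123 mm over their backs; the gripper's body (75 mm by 187 mm) begins 45 mm behind the grasp point.
Start: joints at [1.239, 0.536, -0.004, 1.538, 0.003, 1.067, -0.071], TCP at [0.171, -0.627, 0.258] pointing down, gripper open.
Joint ranges: [-2.7, 2.7], [-0.37, 2.16], [-1.27, 1.26], [0.24, 2.4], [-1.31, 4.45], [0.19, 1.91], [-2.76, 2.76]. Speed limits (rad/s): [2.39, 2.39, 3.14, 3.14, 3.14, 3.14, 3.14].

## Interface

Orientations are given as [roll, pitch, yaw] about the fixed x, y, z axes, in that order (R = Rz(yaw) Ry(pitch) Rx(roll)).
In Python, from rig import r, cams gives the robot as it stands. The module is installed in compiled form; this text tells all that it offers.
- The arm moves only by the tool servo_tool, never from a script. Its argument "motion" is a list of rows, each an object with "dr": the turn, a rotation vector about the tool's x, y, z in rad, a list of three; "offset": the shift along the tool's x, y, z in cm, a list of three; "fingers": the opening, from 0 (shut) to 1 (fully open). In form: [{"dr": [rx, ry, rz], "offset": [x, y, z], "fingers": fingers}, ...]. A call has 1 to 20 rows; each row is the pose to reach, as a shift and turn from the pose commanded when the call began, along the tool's axes at that moment; what a row does not reach only later rows make up. A row lasts 1/12 s, in which the tool goes at most 41.7 mm and 7.16 degrees, less where a joint would pass 70% of its speed; a pose out of reach is approached as far as the arm can. A call with a gripper value outside its range is refused whole. The fingers move at their own pace and stop on an object; "grip_force" is the grip in N (left out, the last holds). Time passes only in rows, so rows that repeat a pose let the fingers close. It gives the time, the measured TCP pose, the force, the opening and the grip force at its end, in the units of the state.
- r.get_state(): the state, without advancing time (a new reading comes with each control period).
- cams.capture(name): name is "scene" or "top" or "wrist"; returns a dict with "color" (384x512x3 uint8, red, green, blue), "fx", "fy", "cx", "cy" (pixels), "extrinsics" (4x4, takes a point from camera to world coordinates). Camera axes: x right, y down, z forward; pixel columns grow to the right and rows downward; lengths in m; the calibration is good to about 2 mm. A picture is of the moment at which its call begins. There is no depth.
- r.finish_job(): hands the job in; it is judged then, once.
The state is a dict: "t": time; "q": joint angles; "qd": joint speeds; "joint_torque": joint torques, N m; "tool_pos": TCP position; "ee_rot": TCP orientation; "force": force on the tool from outside, world axes, zero at the start; "torque": the same for the moment, N m; "gripper_width": finger opening in m; "finger_force": force on a finger pad.
Only numpy, scipy, OpenCV 4.12 (cv2) and the standard library are available. Lean on these libraries where they do the work, as an engineer would, in place of code of your own. Each camera call takes 0.05 s, during which the arm holds its last target. There are 200 camera calls.

## Task

Load the feeder: place the brass blank on the spring-loaded follower between the four posts and press it down until both catches snap over it and hold it by themselves, then let go of it and press the aluminium blank in on top of it in the same way. Leave both lying flat under the catches, and leave the bottle, the tape roll and the parts bin where they are.

Things in the scene. Friction and masses are not known exactly. Their poses are not given: they have to be found in the camera images.
- feeder: Blank feeder fixed to the table; origin under its centre, at table height, on the upright magazine axis; z up. Black housing 120 (x) x 100 (y) x 45 mm high, foot plate 150 x 118 x 6 mm. Above it 4 guide posts and, on the +x and -x sides, sprung catches in orange blocks (x 38 to 48 mm, 24 mm wide, 119 mm high). +y and -y sides are open for fingers: 42 mm clear between posts.
- post_tip (a point): Tip of one of the 4 upright steel guide posts, 136 mm above the table. The posts stand at feeder x = +-25, y = +-17.5 mm, 8 mm diameter, straight up to 125 mm, then tapering to points. A blank passes between them with about 1.5 mm play all round.
- catch_tip (a point): Inner lower edge of the +x catch, 21 mm from the axis; the -x catch mirrors it. 12 mm wide in y, flat underside 105 mm above the table, top a ramp from 108 mm (inner end) to 119 mm (28 mm from the axis). A blank set between the posts first rests on the ramps (underside 108 to 115 mm high); pressed down it shoves the catches outward.
- caught_level (a point): Magazine axis at the catches' undersides, 105 mm above the table. Once a blank's top is pressed below it the catches snap back over it; let go, it rises against them and stays. Underside of a caught blank: 93 mm above the table; a second one takes that place and moves the first to 81 mm. Pressing with fingers on the sides or on its middle takes about 10 to 20 N.
- follower (a joint): How far the white round follower plate (41 mm diameter) of the feeder is pushed down, m: 0 at rest with its top 103 mm above the table, about 0.010 with one blank caught, 0.022 with two, 0.045 at its lower stop. The spring presses up with 8 N at 0 and 250 N/m more.
- brass_blank: Yellow brass disc, 50 mm diameter, 12 mm thick, about 0.2 kg, lying flat on the table; origin at the centre of its underside, z up.
- alu_blank: Silver-grey aluminium disc, 50 mm diameter, 12 mm thick, about 0.06 kg, lying flat on the table; origin at the centre of its underside, z up.
- bottle: Bystander: white bottle, 54 mm diameter, 130 mm tall, standing; origin at the centre of its underside.
- tape_roll: Bystander: orange ring of tape lying flat, 70 mm outside diameter, 20 mm high; origin at the centre of its underside.
- parts_bin: Bystander: empty blue open bin 140 (x) x 100 (y) x 60 mm; origin at the centre of its underside.
Things that resemble listed ones, but are neither listed nor needed, are in the scene too. What is meant by the brass_blank is not blue or red, and is the larger of those in its own colour.

How it is judged:
On the way:
1. the brass blank is caught under the catches and let go (z of brass_blank in the frame of feeder below 0.0955 m and horizontal distance between brass_blank and feeder below 0.006 m and contact force between the fingers and brass_blank below 0.3 N and value of joint follower above 0.006 m), for 0.2 s.
At the end, for the whole second after the job is handed in: Both blanks lie flat (within 0.12 rad) and at rest in the feeder within 6 mm of its axis, held by the catches: aluminium directly under them (underside 87 to 96.5 mm above the table), brass beneath it (below 84.5 mm), follower pushed down more than 18 mm (z of brass_blank in the frame of feeder below 0.0845 m and z of alu_blank in the frame of feeder between 0.087 and 0.0965 m and horizontal distance between each of brass_blank, alu_blank and feeder below 0.006 m and angle between each of brass_blank, alu_blank's own z axis and vertical below 0.12 rad and value of joint follower above 0.018 m and linear speed of each of brass_blank, alu_blank below 0.02 m/s); the robot touches nothing.
It fails at once if the bottle is knocked over or pushed more than 40 mm (distance of bottle from where it was at the start of the episode above 0.04 m or angle between bottle's own z axis and vertical above 0.5 rad).
It fails at once if the tape roll is pushed more than 40 mm (distance of tape_roll from where it was at the start of the episode above 0.04 m).
It fails at once if the parts bin is pushed more than 40 mm (distance of parts_bin from where it was at the start of the episode above 0.04 m).
It also fails if it takes over 64 s, if anything falls off the work surface, if the arm or the gripper's body presses on something with over 40 N, if the wrist force passes 120 N, or if a joint passes its speed limit or range.

## Working session

There is one attempt and no reset: what is moved stays moved. The work goes in short steps, Python scripts to look and compute and a tool call to move; the robot and the scene stay as the last step left them, time stands still between calls to the robot, and variables do not carry over. Pictures are saved under pics/ and viewed, at most 11 in all, crops included, and the job is handed in when it is done.

Besides the shell and the picture viewer there is one more tool, called after "Emit:" in YAML: its name, and indented under it one key for each argument. servo_tool: Moves the arm, as the interface text tells. Its arguments: {"type":"object","properties":{"motion":{"type":"array"},"grip_force":{"type":"number"}},"required":["motion"]}

```bash
mkdir -p pics; python3 - <<'E'
from rig import r,cams
import cv2,numpy as np
for n in("scene","top"):
    c=cams.capture(n); cv2.imwrite(f"pics/{n}0.png",c["color"][:,:,::-1]); np.savez(f"{n}0.npz",**c)
    print(n,c["fx"],c["cx"],c["cy"],np.round(c["extrinsics"],3).tolist())
s=r.get_state(); print(s)
E
```

```text
scene 487.8805634389484 256.59511769284643 187.05314516484884 [[0.811, 0.491, -0.318, 0.928], [0.584, -0.693, 0.422, -0.49], [-0.013, -0.528, -0.849, 0.964], [0.0, 0.0, 0.0, 1.0]]
top 459.03219026628585 251.3936830367832 190.15089639984595 [[0.018, -0.998, 0.067, 0.502], [-1.0, -0.018, -0.007, -0.03], [0.008, -0.066, -0.998, 1.299], [0.0, 0.0, 0.0, 1.0]]
{'t': 0.1, 'q': array([ 1.2387762 ,  0.53708721, -0.0044406 ,  1.53875862,  0.00263061,
        1.06730578, -0.07120377]), 'qd': array([ 0.00012037, -0.00386525, -0.00183374, -0.00244871,  0.00121838,
       -0.00010266,  0.00104172]), 'joint_torque': array([ 2.12781793e-03, -5.72080350e+01,  9.93814208e-01, -2.52233201e+01,
       -5.61789586e-02,  1.34813736e-02,  6.61729564e-05]), 'tool_pos': array([ 0.17060124, -0.62667164,  0.25693485]), 'ee_rot': array([-3.14004554e+00,  1.40646624e-04,  2.65904631e-01]), 'force': array([ 0.55902508, -0.23149973, -1.14512752]), 'torque': array([ 0.02144921, -0.0139008 ,  0.05093009]), 'finger_force': 0.0, 'gripper_width': 0.08785958624048348}
```

View pics/top0.png

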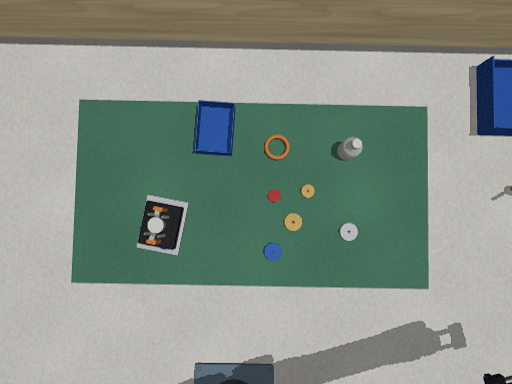

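View pics/scene0.png

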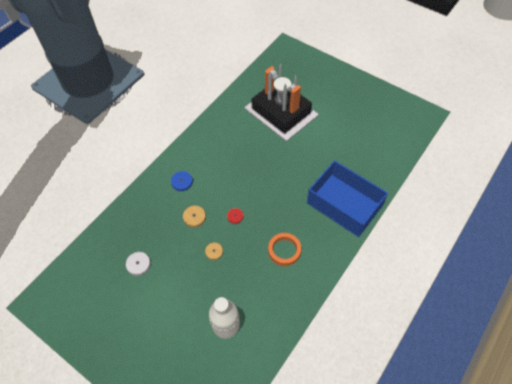

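The top view shows two brass-coloured discs, at (293,222) and (308,191). The larger one, (293,222), fits the description. The others are blue (273,252), red (274,196) and aluminium (349,232). The feeder is at (160,226), with its orange catches along image vertical. I'll measure and confirm these in one crop.

```bash
cat > h.py <<'E'
import numpy as np,cv2
def ray(c,u,v,z):
    E=np.array(c["extrinsics"]); d=E[:3,:3]@np.array([(u-c["cx"])/c["fx"],(v-c["cy"])/c["fy"],1])
    return E[:3,3]+d*(z-E[2,3])/d[2]
def proj(c,p):
    E=np.array(c["extrinsics"]); q=E[:3,:3].T@(np.array(p)-E[:3,3])
    return np.array([c["fx"]*q[0]/q[2]+c["cx"],c["fy"]*q[1]/q[2]+c["cy"]])
def blobs(mask,amin=15):
    n,l,s,ce=cv2.connectedComponentsWithStats(mask.astype(np.uint8)*255)
    return [(np.round(ce[i],1).tolist(),int(s[i,4]),s[i,:4].tolist(),l==i) for i in range(1,n) if s[i,4]>=amin]
E
python3 - <<'E'
from h import *
for n in("top","scene"):
    c=dict(np.load(n+"0.npz")); h=cv2.cvtColor(c["color"],cv2.COLOR_RGB2HSV); H,S,V=[h[:,:,i].astype(int) for i in range(3)]
    print(n)
    hole=lambda m:cv2.morphologyEx(m.astype(np.uint8),cv2.MORPH_CLOSE,np.ones((5,5)))>0
    for nm,m in(("yellow",hole((H>13)&(H<28)&(S>110)&(V>120))),("orange",(H<14)&(S>150)&(V>110)),("white",hole((S<40)&(V>160)))):
        for ce,a,b,_ in blobs(m):
            if a<1500: print(nm,ce,a,b,np.round(ray(c,*ce,.012)[:2],4),np.round(ray(c,*ce,.103)[:2],4),np.round(ray(c,*ce,.119)[:2],4))
c=dict(np.load("top0.npz"));im=c["color"][:,:,::-1]
a=cv2.resize(im[180:270,255:370],None,fx=5,fy=5,interpolation=2)
b=cv2.resize(im[185:265,125:200],None,fx=5,fy=5,interpolation=2)[:, :220*1]
cv2.imwrite("pics/crop1.png",a)
cv2.imwrite("pics/crop2.png",cv2.resize(im[185:265,125:200],None,fx=7,fy=7,interpolation=2))
E
```

```text
top
yellow [277.1, 145.7] 140 [266, 135, 24, 24] [ 0.7153 -0.1099] [ 0.7002 -0.1043] [ 0.6976 -0.1033]
yellow [307.3, 190.7] 135 [301, 185, 13, 13] [ 0.5893 -0.1967] [ 0.5831 -0.1849] [ 0.582  -0.1829]
yellow [157.2, 208.5] 25 [153, 207, 9, 5] [0.5316 0.2232] [0.5295 0.2052] [0.5291 0.2021]
yellow [292.8, 221.6] 243 [284, 213, 18, 18] [ 0.5018 -0.1569] [ 0.5018 -0.148 ] [ 0.5018 -0.1464]
yellow [151.3, 241.2] 26 [147, 240, 9, 5] [0.4403 0.2367] [0.4447 0.2178] [0.4454 0.2145]
orange [277.2, 145.7] 125 [265, 136, 24, 24] [ 0.7153 -0.1102] [ 0.7002 -0.1045] [ 0.6976 -0.1036]
orange [271.0, 155.8] 21 [267, 153, 9, 6] [ 0.6862 -0.0931] [ 0.6732 -0.0886] [ 0.6709 -0.0879]
orange [273.6, 195.3] 114 [268, 190, 13, 12] [ 0.5746 -0.1021] [ 0.5694 -0.097 ] [ 0.5685 -0.0961]
orange [159.5, 208.2] 26 [153, 206, 14, 5] [0.5325 0.2168] [0.5304 0.1993] [0.53   0.1962]
orange [150.1, 241.9] 23 [146, 239, 10, 6] [0.4383 0.24  ] [0.4428 0.2209] [0.4436 0.2175]
white [357.4, 144.0] 87 [353, 138, 9, 15] [ 0.7245 -0.3375] [ 0.7088 -0.3158] [ 0.706 -0.312]
white [167.7, 223.8] 470 [137, 195, 51, 60] [0.48
[... 676 characters left out ...]
2573] [0.5365 0.1859] [0.5437 0.1734]
orange [234.9, 215.6] 164 [228, 209, 15, 14] [ 0.576  -0.1051] [ 0.6097 -0.1419] [ 0.6156 -0.1484]
orange [284.2, 248.9] 421 [269, 233, 32, 32] [ 0.7103 -0.1086] [ 0.7312 -0.1451] [ 0.7348 -0.1515]
white [272.8, 71.9] 15 [270, 70, 6, 4] [0.394  0.3046] [0.4451 0.2287] [0.454  0.2153]
white [282.6, 83.3] 200 [274, 77, 21, 14] [0.439  0.2853] [0.4857 0.2112] [0.494  0.1982]
white [284.2, 122.9] 415 [245, 103, 73, 37] [0.5177 0.1764] [0.5569 0.1127] [0.5638 0.1015]
white [137.1, 262.6] 414 [126, 252, 23, 22] [ 0.4759 -0.3139] [ 0.5191 -0.3307] [ 0.5267 -0.3337]
white [221.2, 314.2] 635 [209, 297, 27, 34] [ 0.6878 -0.2978] [ 0.7108 -0.3162] [ 0.7148 -0.3194]
```

View pics/crop1.png

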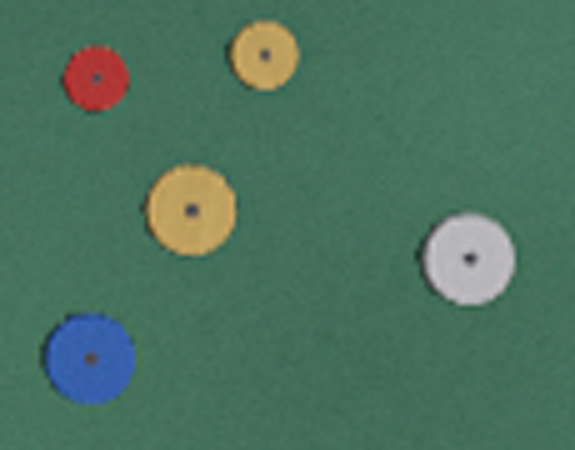

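View pics/crop2.png

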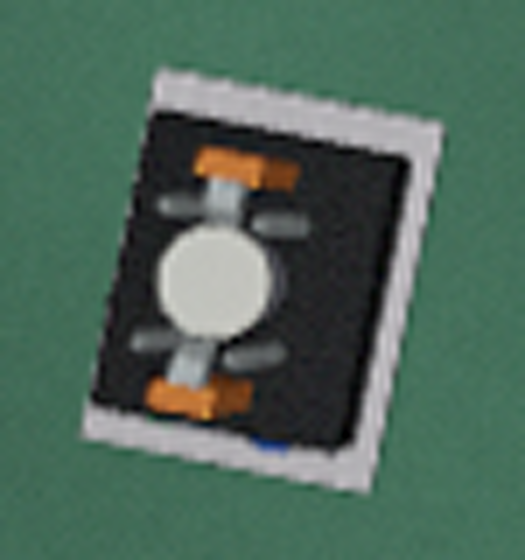

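The crop confirms that the brass disc at crop (191,210), full image (293,222), is clearly larger than the one at (265,55), so it is the target. The feeder crop shows the white follower plate between four posts with the orange catches above and below it, and feeder x is at about -9° yaw.

```bash
cat > go.py <<'E'
import sys,numpy as np
from rig import r
from scipy.spatial.transform import Rotation as R
def plan(x,y,z,yaw):
    s=r.get_state(); A=R.from_euler("xyz",s["ee_rot"]); B=R.from_euler("xyz",[np.pi,0,yaw])
    o=A.inv().apply(np.array([x,y,z])-s["tool_pos"])*100; d=(A.inv()*B).as_rotvec()
    print("offset cm",np.round(o,2),"dr",np.round(d,3),"rows",np.ceil(max(np.linalg.norm(o)/4.17,np.linalg.norm(d)/.125)),"q7",round(s["q"][6],2))
if __name__=="__main__": plan(*map(float,sys.argv[1:]))
E
python3 go.py .502 -.1575 .2 1.571
```

```text
offset cm [ 44.3  -36.55   5.74] dr [-1.000e-03 -1.000e-03 -1.305e+00] rows 14.0 q7 -0.07
```

Emit:
servo_tool:
  motion:
    - {"dr":[0,0,-1.305],"offset":[44.3,-36.5,5.7],"fingers":1}
    - {"dr":[0,0,-1.305],"offset":[44.3,-36.5,5.7],"fingers":1}
    - {"dr":[0,0,-1.305],"offset":[44.3,-36.5,5.7],"fingers":1}
    - {"dr":[0,0,-1.305],"offset":[44.3,-36.5,5.7],"fingers":1}
    - {"dr":[0,0,-1.305],"offset":[44.3,-36.5,5.7],"fingers":1}
    - {"dr":[0,0,-1.305],"offset":[44.3,-36.5,5.7],"fingers":1}
    - {"dr":[0,0,-1.305],"offset":[44.3,-36.5,5.7],"fingers":1}
    - {"dr":[0,0,-1.305],"offset":[44.3,-36.5,5.7],"fingers":1}
    - {"dr":[0,0,-1.305],"offset":[44.3,-36.5,5.7],"fingers":1}
    - {"dr":[0,0,-1.305],"offset":[44.3,-36.5,5.7],"fingers":1}
    - {"dr":[0,0,-1.305],"offset":[44.3,-36.5,5.7],"fingers":1}
    - {"dr":[0,0,-1.305],"offset":[44.3,-36.5,5.7],"fingers":1}
    - {"dr":[0,0,-1.305],"offset":[44.3,-36.5,5.7],"fingers":1}
    - {"dr":[0,0,-1.305],"offset":[44.3,-36.5,5.7],"fingers":1}
    - {"dr":[0,0,-1.305],"offset":[44.3,-36.5,5.7],"fingers":1}
    - {"dr":[0,0,-1.305],"offset":[44.3,-36.5,5.7],"fingers":1}
    - {"dr":[0,0,-1.305],"offset":[44.3,-36.5,5.7],"fingers":1}
    - {"dr":[0,0,-1.305],"offset":[44.3,-36.5,5.7],"fingers":1}

```text
t: 1.6
tool_pos: [0.5013, -0.1603, 0.2005]
ee_rot: [-3.141, 0.001, 1.568]
force: [-0.9, 0.3, 0.2]
gripper_width: 0.088
finger_force: 0.0
```

```bash
python3 - <<'E'
from rig import r,cams
from h import *
from go import plan
c=cams.capture("wrist"); np.savez("w1.npz",**c); cv2.imwrite("pics/w1.png",c["color"][:,:,::-1])
h=cv2.cvtColor(c["color"],cv2.COLOR_RGB2HSV); H,S,V=[h[:,:,i].astype(int) for i in range(3)]
print(r.get_state()["tool_pos"],r.get_state()["ee_rot"])
for ce,a,b,_ in blobs((H>13)&(H<28)&(S>100)&(V>100),200): print(ce,a,b,np.round(ray(c,b[0]+b[2]/2-.5,b[1]+b[3]/2-.5,.012),4))
plan(.502,-.1575,.021,1.571)
E
```

```text
[ 0.50138677 -0.16037319  0.20059655] [-3.14084902e+00  7.44180432e-04  1.56804501e+00]
[460.1, 123.7] 2960 [420, 89, 79, 71] [ 0.711  -0.1072  0.012 ]
[257.4, 169.4] 1593 [235, 147, 46, 46] [ 0.5008 -0.1556  0.012 ]
[333.6, 202.9] 827 [317, 187, 34, 33] [ 0.5872 -0.1948  0.012 ]
[68.6, 315.3] 588 [57, 292, 34, 56] [ 0.2588 -0.3576  0.012 ]
[450.6, 322.7] 447 [438, 293, 21, 55] [ 0.7503 -0.3585  0.012 ]
[387.3, 372.4] 2673 [230, 363, 282, 16] [ 0.6592 -0.4458  0.012 ]
offset cm [ 0.3   0.07 17.96] dr [-0.001  0.001 -0.003] rows 5.0 q7 0.0
```

View pics/w1.png

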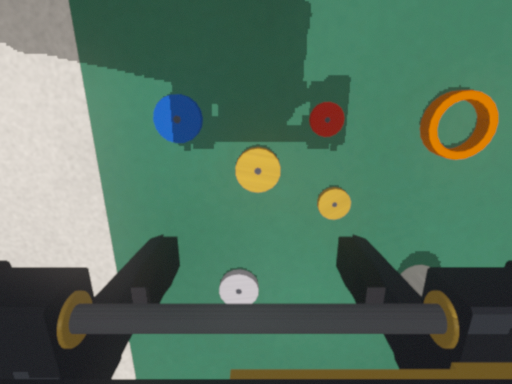

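The wrist view shows the brass blank at (257,169) with clear finger space, the blue one at (178,118), red at (326,119), small brass at (334,203), and alu at (239,290). Next I descend and grip.

Emit:
servo_tool:
  motion:
    - {"dr":[0,0,0],"offset":[0.4,0,4],"fingers":0.85}
    - {"dr":[0,0,0],"offset":[0.4,0,8],"fingers":0.85}
    - {"dr":[0,0,0],"offset":[0.4,0,12],"fingers":0.85}
    - {"dr":[0,0,0],"offset":[0.4,0,15],"fingers":0.85}
    - {"dr":[0,0,0],"offset":[0.4,0,17],"fingers":0.85}
    - {"dr":[0,0,0],"offset":[0.4,0,17.9],"fingers":0.85}
    - {"dr":[0,0,0],"offset":[0.4,0,17.9],"fingers":0.85}
    - {"dr":[0,0,0],"offset":[0.4,0,17.9],"fingers":0.4}
    - {"dr":[0,0,0],"offset":[0.4,0,17.9],"fingers":0.4}
    - {"dr":[0,0,0],"offset":[0.4,0,17.9],"fingers":0.4}
    - {"dr":[0,0,0],"offset":[0.4,0,17.9],"fingers":0.4}
    - {"dr":[0,0,0],"offset":[0.4,0,17.9],"fingers":0.4}
    - {"dr":[0,0,0],"offset":[0.4,0,17.9],"fingers":0.4}
    - {"dr":[0,0,0],"offset":[0.4,0,17.9],"fingers":0.4}
  grip_force: 50

```text
t: 2.82
tool_pos: [0.5024, -0.1551, 0.0223]
ee_rot: [3.141, 0.001, 1.57]
force: [-2.2, 0.2, 6.4]
gripper_width: 0.0485
finger_force: 50.0
```

```bash
python3 go.py .502 -.1575 .25 1.571
```

```text
offset cm [ -0.26  -0.03 -22.77] dr [ 0.     0.001 -0.001] rows 6.0 q7 -0.16
```

Emit:
servo_tool:
  motion:
    - {"dr":[0,0,0],"offset":[-0.2,0,-4],"fingers":0.4}
    - {"dr":[0,0,0],"offset":[-0.2,0,-8],"fingers":0.4}
    - {"dr":[0,0,0],"offset":[-0.2,0,-12],"fingers":0.4}
    - {"dr":[0,0,0],"offset":[-0.2,0,-16],"fingers":0.4}
    - {"dr":[0,0,0],"offset":[-0.2,0,-20],"fingers":0.4}
    - {"dr":[0,0,0],"offset":[-0.2,0,-22.8],"fingers":0.4}
    - {"dr":[0,0,0],"offset":[-0.2,0,-22.8],"fingers":0.4}

```text
t: 3.4
tool_pos: [0.5055, -0.1571, 0.2556]
ee_rot: [3.132, 0.003, 1.571]
force: [0.7, -0.0, -2.3]
gripper_width: 0.0483
finger_force: 50.0
```

```bash
python3 - <<'E'
from rig import r,cams
from h import *
from go import plan
c=cams.capture("wrist"); np.savez("w2.npz",**c); cv2.imwrite("pics/w2.png",c["color"][:,:,::-1])
s=r.get_state();print(s["tool_pos"],s["gripper_width"],s["force"]); print(proj(c,s["tool_pos"]),proj(c,s["tool_pos"]-[0,0,.015]))
plan(.486,.2108,.25,2.976)
E
```

```text
[ 0.50395815 -0.15703099  0.2525149 ] 0.048501683689687436 [-0.37594278  0.54630955 -2.91744612]
[255.02056421 266.04255709] [254.9822399  251.12071244]
offset cm [36.78 -1.81  0.16] dr [ 0.003  0.006 -1.405] rows 12.0 q7 0.03
```

View pics/w2.png

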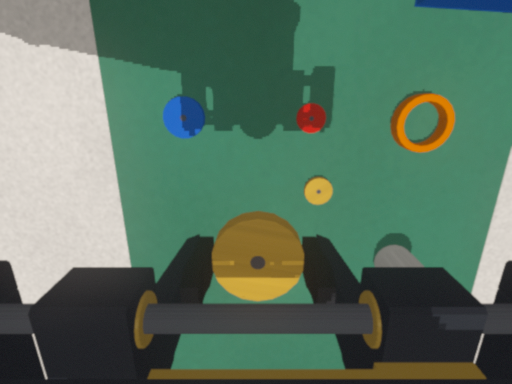

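The blank is held, with its hole at (258,263), the disc spanning u 212–304 and the fingers on both sides. I'll go beside the feeder so the wrist camera can measure the disc and the follower together.

```bash
python3 - <<'E'
from rig import r
from h import *
from go import plan
c=dict(np.load("w2.npz")); s=r.get_state(); print(ray(c,258,263,s["tool_pos"][2]-.0103)-s["tool_pos"])
plan(.571,.197,.25,2.976)
E
```

```text
[ 0.00162699 -0.00463295 -0.0103    ]
offset cm [35.41  6.69  0.21] dr [ 0.003  0.006 -1.405] rows 12.0 q7 0.03
```

Emit:
servo_tool:
  motion:
    - {"dr":[0,0,-1.405],"offset":[35.4,6.7,0.2],"fingers":0.4}
    - {"dr":[0,0,-1.405],"offset":[35.4,6.7,0.2],"fingers":0.4}
    - {"dr":[0,0,-1.405],"offset":[35.4,6.7,0.2],"fingers":0.4}
    - {"dr":[0,0,-1.405],"offset":[35.4,6.7,0.2],"fingers":0.4}
    - {"dr":[0,0,-1.405],"offset":[35.4,6.7,0.2],"fingers":0.4}
    - {"dr":[0,0,-1.405],"offset":[35.4,6.7,0.2],"fingers":0.4}
    - {"dr":[0,0,-1.405],"offset":[35.4,6.7,0.2],"fingers":0.4}
    - {"dr":[0,0,-1.405],"offset":[35.4,6.7,0.2],"fingers":0.4}
    - {"dr":[0,0,-1.405],"offset":[35.4,6.7,0.2],"fingers":0.4}
    - {"dr":[0,0,-1.405],"offset":[35.4,6.7,0.2],"fingers":0.4}
    - {"dr":[0,0,-1.405],"offset":[35.4,6.7,0.2],"fingers":0.4}
    - {"dr":[0,0,-1.405],"offset":[35.4,6.7,0.2],"fingers":0.4}
    - {"dr":[0,0,-1.405],"offset":[35.4,6.7,0.2],"fingers":0.4}
    - {"dr":[0,0,-1.405],"offset":[35.4,6.7,0.2],"fingers":0.4}
    - {"dr":[0,0,-1.405],"offset":[35.4,6.7,0.2],"fingers":0.4}
    - {"dr":[0,0,-1.405],"offset":[35.4,6.7,0.2],"fingers":0.4}
    - {"dr":[0,0,-1.405],"offset":[35.4,6.7,0.2],"fingers":0.4}

```text
t: 4.87
tool_pos: [0.5692, 0.1973, 0.2475]
ee_rot: [-3.141, -0.0, 2.975]
force: [0.0, -0.3, -1.7]
gripper_width: 0.0484
finger_force: 50.0
```

```bash
python3 - <<'E'
from rig import r,cams
from h import *
from go import plan
c=cams.capture("wrist"); np.savez("w3.npz",**c); cv2.imwrite("pics/w3.png",c["color"][:,:,::-1])
s=r.get_state();print(s["tool_pos"],s["ee_rot"],s["q"][6])
h=cv2.cvtColor(c["color"],cv2.COLOR_RGB2HSV); H,S,V=[h[:,:,i].astype(int) for i in range(3)]
print(proj(c,[.486,.2108,.103]))
for nm,m in(("white",(S<45)&(V>150)),("orange",(H<14)&(S>150)&(V>60))):
  for ce,a,b,_ in blobs(m,100): print(nm,ce,a,b,np.round(ray(c,b[0]+b[2]/2-.5,b[1]+b[3]/2-.5,.103),4))
E
```

```text
[0.56923156 0.19729931 0.24764587] [-3.14142072e+00  4.49524689e-05  2.97525952e+00] 0.610683989474732
[257.33867945  93.21134376]
white [487.4, 152.5] 13568 [458, 0, 54, 304] [0.571  0.4097 0.103 ]
white [298.6, 27.0] 269 [283, 22, 28, 18] [0.4433 0.2504 0.103 ]
white [215.9, 127.6] 559 [205, 65, 39, 92] [0.4954 0.1793 0.103 ]
white [255.8, 91.9] 1606 [234, 69, 45, 47] [0.4848 0.2098 0.103 ]
white [281.1, 352.5] 4132 [176, 334, 169, 36] [0.7708 0.1664 0.103 ]
orange [36.3, 203.3] 613 [21, 191, 31, 26] [ 0.5512 -0.0199  0.103 ]
```

View pics/w3.png

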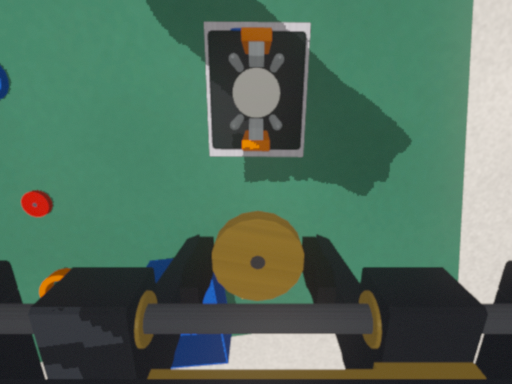

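The disc's hole is at (258,263), the follower at (256,92), and the feeder is square to the tool, so the yaw is good. I'll move just above the posts for a close relative check.

```bash
python3 go.py .482 .211 .168 2.976
```

```text
offset cm [ 8.83 -0.09  7.96] dr [-0.     0.    -0.001] rows 3.0 q7 0.61
```

Emit:
servo_tool:
  motion:
    - {"dr":[0,0,0],"offset":[2.5,0,0.5],"fingers":0.4}
    - {"dr":[0,0,0],"offset":[5,0,2],"fingers":0.4}
    - {"dr":[0,0,0],"offset":[7.5,0,4],"fingers":0.4}
    - {"dr":[0,0,0],"offset":[8.8,-0.1,6.5],"fingers":0.4}
    - {"dr":[0,0,0],"offset":[8.8,-0.1,8],"fingers":0.4}
    - {"dr":[0,0,0],"offset":[8.8,-0.1,8],"fingers":0.4}
    - {"dr":[0,0,0],"offset":[8.8,-0.1,8],"fingers":0.4}
    - {"dr":[0,0,0],"offset":[8.8,-0.1,8],"fingers":0.4}

```text
t: 5.58
tool_pos: [0.4835, 0.2114, 0.1688]
ee_rot: [3.14, 0.002, 2.975]
force: [-0.9, 0.6, -0.8]
gripper_width: 0.0483
finger_force: 50.0
```

```bash
python3 - <<'E'
from rig import r,cams
from h import *
c=cams.capture("wrist"); np.savez("w4.npz",**c)
s=r.get_state();p=s["tool_pos"];print(p,s["ee_rot"])
t=np.array([np.cos(2.976),np.sin(2.976)]);n=np.array([np.sin(2.976),-np.cos(2.976)])
print("cam in tool",[(c["extrinsics"][:2,3]-p[:2])@t,(c["extrinsics"][:2,3]-p[:2])@n],c["extrinsics"][2,3]-p[2],c["fx"])
for a in(25,-25):
  for b in(17.5,-17.5):
    w=np.array([.485,.2105])+t*a/1000+n*b/1000; print(a,b,proj(c,[*w,.136]),proj(c,[*w,.125]))
a=cv2.resize(c["color"][110:310,156:356],(800,600) if 0 else (600,600),interpolation=2)
cv2.imwrite("pics/w4.png",a[:,:,::-1])
E
```

```text
[0.48360892 0.2113992  0.16896316] [3.14012335e+00 1.88580265e-03 2.97491616e+00]
cam in tool [np.float64(0.08304801179624682), np.float64(-0.0005080237353275729)] 0.1270045193800302 295.7171707808776
25 17.5 [287.11686431 203.41353504] [285.38114486 197.14169009]
25 -17.5 [226.44889991 203.44996961] [228.20880981 197.17401615]
-25 17.5 [284.59826173 277.75144875] [283.13584122 268.04769402]
-25 -17.5 [229.09438579 277.8078968 ] [230.57224343 268.09829383]
```

View pics/w4.png

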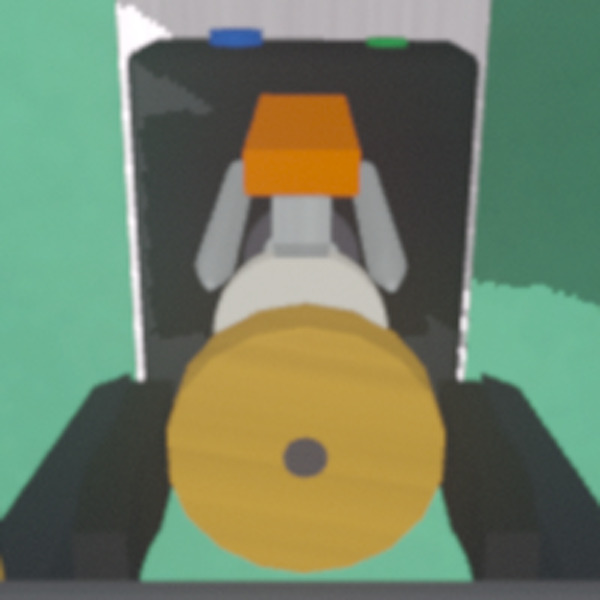

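Left and right post tips are at crop (207,289) and (396,289), and the disc's hole is at (305,457). From these I can compute the relative offset.

```bash
python3 - <<'E'
from h import *
from rig import r
c=dict(np.load("w4.npz")); p=r.get_state()["tool_pos"]; yw=2.975
t=np.array([np.cos(yw),np.sin(yw)]);n=np.array([np.sin(yw),-np.cos(yw)])
f=lambda u,v,z:(lambda w:np.round([(w-p[:2])@t*1000,(w-p[:2])@n*1000],2))(ray(c,156-.33+u/3,110-.33+v/3,z)[:2])
print("tips",f(207,287,.136),f(396,287,.136))
print("disc",f(305,457,p[2]-.0103), "rim",f(168,440,p[2]-.0103),f(444,440,p[2]-.0103),"bottom",f(306,571,p[2]-.0103),p)
print("follower front/left/right edge",f(300,251,.103),f(214,325,.103),f(387,325,.103))
E
```

```text
tips [ 22.3  -19.25] [22.31 17.18]
disc [-1.24 -0.37] rim [  2.18 -24.44] [ 2.18 24.06] bottom [-25.42  -0.17] [0.48360892 0.2113992  0.16896316]
follower front/left/right edge [18.6  -1.47] [  0.19 -21.77] [ 0.2  19.04]
```

Emit:
servo_tool:
  motion:
    - {"dr":[0,0,0],"offset":[-0.16,-0.08,0.3],"fingers":0.4}
    - {"dr":[0,0,0],"offset":[-0.16,-0.08,0.8],"fingers":0.4}
    - {"dr":[0,0,0],"offset":[-0.16,-0.08,1.2],"fingers":0.4}
    - {"dr":[0,0,0],"offset":[-0.16,-0.08,1.6],"fingers":0.4}
    - {"dr":[0,0,0],"offset":[-0.16,-0.08,2.0],"fingers":0.4}
    - {"dr":[0,0,0],"offset":[-0.16,-0.08,2.4],"fingers":0.4}
    - {"dr":[0,0,0],"offset":[-0.16,-0.08,2.6],"fingers":0.4}
    - {"dr":[0,0,0],"offset":[-0.16,-0.08,2.6],"fingers":0.4}

```text
t: 6.3
tool_pos: [0.4834, 0.2097, 0.1411]
ee_rot: [-3.141, -0.001, 2.976]
force: [0.2, -0.2, -1.5]
gripper_width: 0.0485
finger_force: 50.0
```

Emit:
servo_tool:
  motion:
    - {"dr":[0,0,0],"offset":[0,0,0.4],"fingers":0.4}
    - {"dr":[0,0,0],"offset":[0,0,0.8],"fingers":0.4}
    - {"dr":[0,0,0],"offset":[0,0,1.2],"fingers":0.4}
    - {"dr":[0,0,0],"offset":[0,0,1.6],"fingers":0.4}
  grip_force: 60

```text
t: 6.63
tool_pos: [0.4844, 0.2104, 0.126]
ee_rot: [3.141, 0.001, 2.976]
force: [0.2, -0.6, 0.3]
gripper_width: 0.048
finger_force: 60.0
```

Emit:
servo_tool:
  motion:
    - {"dr":[0,0,0],"offset":[0,0,0.3],"fingers":0.4}
    - {"dr":[0,0,0],"offset":[0,0,0.6],"fingers":0.4}
    - {"dr":[0,0,0],"offset":[0,0,0.9],"fingers":0.4}
    - {"dr":[0,0,0],"offset":[0,0,1.2],"fingers":0.4}
    - {"dr":[0,0,0],"offset":[0,0,1.2],"fingers":0.4}
    - {"dr":[0,0,0],"offset":[0,0,1.2],"fingers":0.4}

```text
t: 7.13
tool_pos: [0.4843, 0.2104, 0.1143]
ee_rot: [3.141, 0.001, 2.976]
force: [-0.8, -0.9, 9.1]
gripper_width: 0.0486
finger_force: 60.0
```

Emit:
servo_tool:
  motion:
    - {"dr":[0,0,0],"offset":[0,0,0.2],"fingers":0.4}
    - {"dr":[0,0,0],"offset":[0,0,0.4],"fingers":0.4}
    - {"dr":[0,0,0],"offset":[0,0,0.4],"fingers":0.4}
    - {"dr":[0,0,0],"offset":[0,0,0.4],"fingers":0.4}

```text
t: 7.47
tool_pos: [0.4843, 0.2104, 0.1104]
ee_rot: [3.141, 0.001, 2.976]
force: [-1.7, -0.7, 9.7]
gripper_width: 0.0483
finger_force: 60.0
```

Emit:
servo_tool:
  motion:
    - {"dr":[0,0,0],"offset":[0,0,-0.1],"fingers":0.4}
    - {"dr":[0,0,0],"offset":[0,0,-0.3],"fingers":0.4}
    - {"dr":[0,0,0],"offset":[0,0,-0.3],"fingers":0.4}
    - {"dr":[0,0,0],"offset":[0,0,-0.3],"fingers":0.4}

```text
t: 7.8
tool_pos: [0.4843, 0.2104, 0.1135]
ee_rot: [3.141, 0.001, 2.976]
force: [-0.8, -0.6, 8.1]
gripper_width: 0.0482
finger_force: 60.0
```

Emit:
servo_tool:
  motion:
    - {"dr":[0,0,0],"offset":[0,0,0],"fingers":0.85}
    - {"dr":[0,0,0],"offset":[0,0,0],"fingers":0.85}
    - {"dr":[0,0,0],"offset":[0,0,0],"fingers":0.85}
    - {"dr":[0,0,0],"offset":[0,0,0],"fingers":0.85}
    - {"dr":[0,0,0],"offset":[0,0,0],"fingers":0.85}
    - {"dr":[0,0,0],"offset":[0,0,0],"fingers":0.85}
    - {"dr":[0,0,0],"offset":[0,0,-3],"fingers":0.85}
    - {"dr":[0,0,0],"offset":[0,0,-6],"fingers":0.85}
    - {"dr":[0,0,0],"offset":[0,0,-9],"fingers":0.85}
    - {"dr":[0,0,0],"offset":[-3,0,-12],"fingers":0.85}
    - {"dr":[0,0,0],"offset":[-6,0,-13.5],"fingers":0.85}
    - {"dr":[0,0,0],"offset":[-8.5,0,-13.5],"fingers":0.85}
    - {"dr":[0,0,0],"offset":[-8.5,0,-13.5],"fingers":0.85}
    - {"dr":[0,0,0],"offset":[-8.5,0,-13.5],"fingers":0.85}

```text
t: 8.97
tool_pos: [0.5682, 0.1953, 0.2472]
ee_rot: [3.141, -0.001, 2.974]
force: [-0.1, -0.2, -0.2]
gripper_width: 0.0748
finger_force: 0.0
```

```bash
python3 - <<'E'
from rig import r,cams
from h import *
from go import plan
c=cams.capture("wrist"); cv2.imwrite("pics/w5.png",cv2.resize(c["color"][10:170,180:340],(640,600)[:1]*2 if 0 else (600,600),interpolation=2)[:,:,::-1])
print(r.get_state()["tool_pos"])
plan(.4765,-.3138,.2,1.571)
E
```

```text
[0.56688963 0.19590485 0.24703824]
offset cm [  0.49 -51.76   4.72] dr [-1.000e-03 -1.000e-03  1.405e+00] rows 13.0 q7 0.61
```

View pics/w5.png

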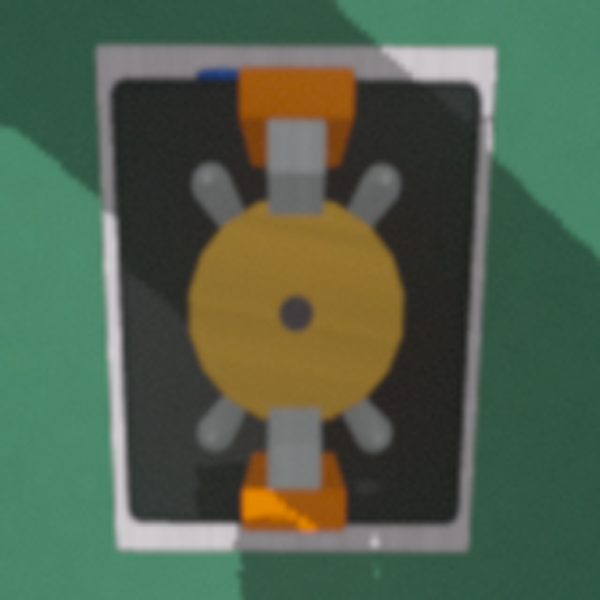

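The brass blank lies flat with both catches over it, and its hole at crop (296,313) is centred between the posts. Now the aluminium blank.

Emit:
servo_tool:
  motion:
    - {"dr":[0,0,1.405],"offset":[0.5,-51.7,4.7],"fingers":0.85}
    - {"dr":[0,0,1.405],"offset":[0.5,-51.7,4.7],"fingers":0.85}
    - {"dr":[0,0,1.405],"offset":[0.5,-51.7,4.7],"fingers":0.85}
    - {"dr":[0,0,1.405],"offset":[0.5,-51.7,4.7],"fingers":0.85}
    - {"dr":[0,0,1.405],"offset":[0.5,-51.7,4.7],"fingers":0.85}
    - {"dr":[0,0,1.405],"offset":[0.5,-51.7,4.7],"fingers":0.85}
    - {"dr":[0,0,1.405],"offset":[0.5,-51.7,4.7],"fingers":0.85}
    - {"dr":[0,0,1.405],"offset":[0.5,-51.7,4.7],"fingers":0.85}
    - {"dr":[0,0,1.405],"offset":[0.5,-51.7,4.7],"fingers":0.85}
    - {"dr":[0,0,1.405],"offset":[0.5,-51.7,4.7],"fingers":0.85}
    - {"dr":[0,0,1.405],"offset":[0.5,-51.7,4.7],"fingers":0.85}
    - {"dr":[0,0,1.405],"offset":[0.5,-51.7,4.7],"fingers":0.85}
    - {"dr":[0,0,1.405],"offset":[0.5,-51.7,4.7],"fingers":0.85}
    - {"dr":[0,0,1.405],"offset":[0.5,-51.7,4.7],"fingers":0.85}
    - {"dr":[0,0,1.405],"offset":[0.5,-51.7,4.7],"fingers":0.85}
    - {"dr":[0,0,1.405],"offset":[0.5,-51.7,4.7],"fingers":0.85}
    - {"dr":[0,0,1.405],"offset":[0.5,-51.7,4.7],"fingers":0.85}
    - {"dr":[0,0,1.405],"offset":[0.5,-51.7,4.7],"fingers":0.85}

```text
t: 10.52
tool_pos: [0.4779, -0.3113, 0.2008]
ee_rot: [3.141, -0.001, 1.574]
force: [0.1, 0.5, 0.4]
gripper_width: 0.075
finger_force: 0.0
```

```bash
python3 - <<'E'
from rig import r,cams
from h import *
from go import plan
c=cams.capture("wrist")
h=cv2.cvtColor(c["color"],cv2.COLOR_RGB2HSV); H,S,V=[h[:,:,i].astype(int) for i in range(3)]
for ce,a,b,_ in blobs((S<50)&(V>120),500):
  if a<4000: print(ce,a,b,np.round(ray(c,b[0]+b[2]/2-.5,b[1]+b[3]/2-.5,.012),4))
plan(.4765,-.313,.0215,1.571)
E
```

```text
[482.8, 179.5] 3360 [437, 147, 75, 71] [ 0.7184 -0.3197  0.012 ]
[256.2, 174.7] 1609 [234, 153, 46, 45] [ 0.4765 -0.3127  0.012 ]
offset cm [-0.14 -0.14 17.94] dr [ 0.    -0.     0.002] rows 5.0 q7 0.28
```

Emit:
servo_tool:
  motion:
    - {"dr":[0,0,0],"offset":[-0.15,-0.1,4],"fingers":0.85}
    - {"dr":[0,0,0],"offset":[-0.15,-0.1,8],"fingers":0.85}
    - {"dr":[0,0,0],"offset":[-0.15,-0.1,12],"fingers":0.85}
    - {"dr":[0,0,0],"offset":[-0.15,-0.1,15],"fingers":0.85}
    - {"dr":[0,0,0],"offset":[-0.15,-0.1,17],"fingers":0.85}
    - {"dr":[0,0,0],"offset":[-0.15,-0.1,17.9],"fingers":0.85}
    - {"dr":[0,0,0],"offset":[-0.15,-0.1,17.9],"fingers":0.85}
    - {"dr":[0,0,0],"offset":[-0.15,-0.1,17.9],"fingers":0.4}
    - {"dr":[0,0,0],"offset":[-0.15,-0.1,17.9],"fingers":0.4}
    - {"dr":[0,0,0],"offset":[-0.15,-0.1,17.9],"fingers":0.4}
    - {"dr":[0,0,0],"offset":[-0.15,-0.1,17.9],"fingers":0.4}
    - {"dr":[0,0,0],"offset":[-0.15,-0.1,17.9],"fingers":0.4}
    - {"dr":[0,0,0],"offset":[-0.15,-0.1,17.9],"fingers":0.4}
    - {"dr":[0,0,0],"offset":[-0.15,-0.1,17.9],"fingers":0.4}
  grip_force: 60

```text
t: 11.73
tool_pos: [0.4768, -0.3149, 0.0223]
ee_rot: [3.141, 0.001, 1.571]
force: [-0.3, 0.8, 5.0]
gripper_width: 0.0485
finger_force: 60.0
```

Emit:
servo_tool:
  motion:
    - {"dr":[0,0,0],"offset":[0,0,-4],"fingers":0.4}
    - {"dr":[0,0,0],"offset":[0,0,-8],"fingers":0.4}
    - {"dr":[0,0,0],"offset":[0,0,-12],"fingers":0.4}
    - {"dr":[0,0,0],"offset":[0,0,-16],"fingers":0.4}
    - {"dr":[0,0,0],"offset":[0,0,-20],"fingers":0.4}
    - {"dr":[0,0,0],"offset":[0,0,-22.8],"fingers":0.4}
    - {"dr":[0,0,0],"offset":[0,0,-22.8],"fingers":0.4}

```text
t: 12.32
tool_pos: [0.4792, -0.3162, 0.256]
ee_rot: [3.133, 0.006, 1.57]
force: [-0.0, -0.4, 0.1]
gripper_width: 0.048
finger_force: 60.0
```

```bash
python3 go.py .568 .196 .25 2.976
```

```text
offset cm [51.22  8.86  0.38] dr [ 0.003  0.011 -1.405] rows 13.0 q7 0.31
```

Emit:
servo_tool:
  motion:
    - {"dr":[0,0,-1.405],"offset":[51.2,8.9,0],"fingers":0.4}
    - {"dr":[0,0,-1.405],"offset":[51.2,8.9,0],"fingers":0.4}
    - {"dr":[0,0,-1.405],"offset":[51.2,8.9,0],"fingers":0.4}
    - {"dr":[0,0,-1.405],"offset":[51.2,8.9,0],"fingers":0.4}
    - {"dr":[0,0,-1.405],"offset":[51.2,8.9,0],"fingers":0.4}
    - {"dr":[0,0,-1.405],"offset":[51.2,8.9,0],"fingers":0.4}
    - {"dr":[0,0,-1.405],"offset":[51.2,8.9,0],"fingers":0.4}
    - {"dr":[0,0,-1.405],"offset":[51.2,8.9,0],"fingers":0.4}
    - {"dr":[0,0,-1.405],"offset":[51.2,8.9,0],"fingers":0.4}
    - {"dr":[0,0,-1.405],"offset":[51.2,8.9,0],"fingers":0.4}
    - {"dr":[0,0,-1.405],"offset":[51.2,8.9,0],"fingers":0.4}
    - {"dr":[0,0,-1.405],"offset":[51.2,8.9,0],"fingers":0.4}
    - {"dr":[0,0,-1.405],"offset":[51.2,8.9,0],"fingers":0.4}
    - {"dr":[0,0,-1.405],"offset":[51.2,8.9,0],"fingers":0.4}
    - {"dr":[0,0,-1.405],"offset":[51.2,8.9,0],"fingers":0.4}
    - {"dr":[0,0,-1.405],"offset":[51.2,8.9,0],"fingers":0.4}
    - {"dr":[0,0,-1.405],"offset":[51.2,8.9,0],"fingers":0.4}
    - {"dr":[0,0,-1.405],"offset":[51.2,8.9,0],"fingers":0.4}

```text
t: 13.82
tool_pos: [0.5656, 0.1953, 0.2494]
ee_rot: [-3.14, -0.0, 2.973]
force: [-0.3, 1.3, 0.1]
gripper_width: 0.0481
finger_force: 60.0
```

```bash
python3 go.py .4825 .2105 .168 2.976
```

```text
offset cm [8.44 0.12 8.14] dr [-0.001 -0.    -0.003] rows 3.0 q7 0.61
```

Emit:
servo_tool:
  motion:
    - {"dr":[0,0,0],"offset":[2.5,0,0.5],"fingers":0.4}
    - {"dr":[0,0,0],"offset":[5,0,2],"fingers":0.4}
    - {"dr":[0,0,0],"offset":[7.5,0,4],"fingers":0.4}
    - {"dr":[0,0,0],"offset":[8.4,0.1,6.5],"fingers":0.4}
    - {"dr":[0,0,0],"offset":[8.4,0.1,8],"fingers":0.4}
    - {"dr":[0,0,0],"offset":[8.4,0.1,8],"fingers":0.4}
    - {"dr":[0,0,0],"offset":[8.4,0.1,8],"fingers":0.4}
    - {"dr":[0,0,0],"offset":[8.4,0.1,8],"fingers":0.4}
    - {"dr":[0,0,0],"offset":[8.4,0.1,8],"fingers":0.4}

```text
t: 14.57
tool_pos: [0.4839, 0.2122, 0.1709]
ee_rot: [3.14, 0.002, 2.975]
force: [0.5, 1.0, -1.4]
gripper_width: 0.0481
finger_force: 60.0
```

```bash
python3 - <<'E'
from rig import r,cams
from h import *
c=cams.capture("wrist"); np.savez("w6.npz",**c)
print(r.get_state()["tool_pos"])
cv2.imwrite("pics/w6.png",cv2.resize(c["color"][110:310,156:356],(600,600),interpolation=2)[:,:,::-1])
E
```

```text
[0.48373538 0.21221875 0.17082269]
```

View pics/w6.png

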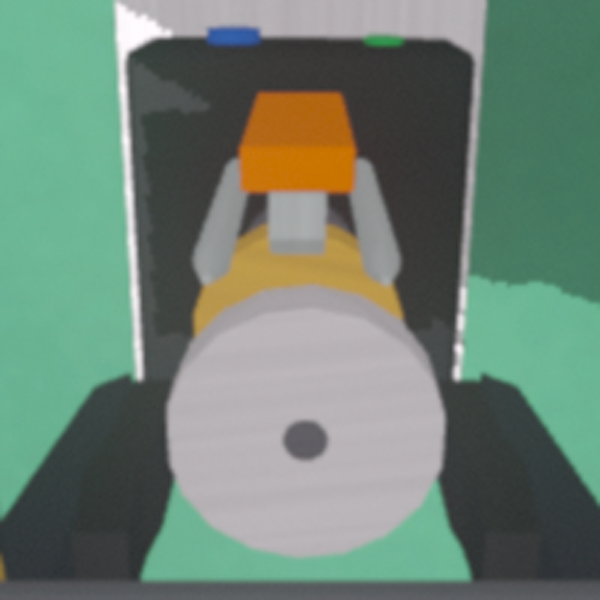

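The aluminium blank's hole is at crop (305,440) and the post tips are at (204,283) and (392,283). The brass blank is still caught beneath.

```bash
python3 - <<'E'
from h import *
from rig import r
p=r.get_state()["tool_pos"]; yw=2.975
t=np.array([np.cos(yw),np.sin(yw)]);n=np.array([np.sin(yw),-np.cos(yw)])
c=dict(np.load("w6.npz"))
f=lambda u,v,z:(lambda w:np.round([(w-p[:2])@t*1000,(w-p[:2])@n*1000],2))(ray(c,156-.33+u/3,110-.33+v/3,z)[:2])
print("tips",f(204,282,.136),f(392,282,.136)); print("disc",f(305,440,p[2]-.0103),"bot",f(306,556,p[2]-.0103))
w=np.array([.4843,.2104])-p[:2]; print("brass release TCP rel",w@t*1000,w@n*1000)
E
```

```text
tips [ 22.28 -20.  ] [22.28 16.64]
disc [ 1.77 -0.34] bot [-22.56  -0.15]
brass release TCP rel -0.8583894331438215 -1.6999438365140243
```

Emit:
servo_tool:
  motion:
    - {"dr":[0,0,0],"offset":[-0.41,-0.15,0],"fingers":0.4}
    - {"dr":[0,0,0],"offset":[-0.41,-0.15,0.4],"fingers":0.4}
    - {"dr":[0,0,0],"offset":[-0.41,-0.15,0.8],"fingers":0.4}
    - {"dr":[0,0,0],"offset":[-0.41,-0.15,1.2],"fingers":0.4}
    - {"dr":[0,0,0],"offset":[-0.41,-0.15,1.6],"fingers":0.4}
    - {"dr":[0,0,0],"offset":[-0.41,-0.15,2.0],"fingers":0.4}
    - {"dr":[0,0,0],"offset":[-0.41,-0.15,2.4],"fingers":0.4}
    - {"dr":[0,0,0],"offset":[-0.41,-0.15,2.8],"fingers":0.4}
    - {"dr":[0,0,0],"offset":[-0.41,-0.15,2.8],"fingers":0.4}

```text
t: 15.37
tool_pos: [0.486, 0.2098, 0.1408]
ee_rot: [-3.141, -0.001, 2.976]
force: [-0.1, -0.1, -0.8]
gripper_width: 0.0478
finger_force: 60.0
```

Emit:
servo_tool:
  motion:
    - {"dr":[0,0,0],"offset":[0,0,0.4],"fingers":0.4}
    - {"dr":[0,0,0],"offset":[0,0,0.8],"fingers":0.4}
    - {"dr":[0,0,0],"offset":[0,0,1.2],"fingers":0.4}
    - {"dr":[0,0,0],"offset":[0,0,1.6],"fingers":0.4}
    - {"dr":[0,0,0],"offset":[0,0,2.0],"fingers":0.4}

```text
t: 15.78
tool_pos: [0.4887, 0.2112, 0.1235]
ee_rot: [3.139, 0.005, 2.976]
force: [1.3, -0.9, 12.8]
gripper_width: 0.0481
finger_force: 60.0
```

Emit:
servo_tool:
  motion:
    - {"dr":[0,0,0],"offset":[0,0,0.3],"fingers":0.4}
    - {"dr":[0,0,0],"offset":[0,0,0.6],"fingers":0.4}
    - {"dr":[0,0,0],"offset":[0,0,0.9],"fingers":0.4}
    - {"dr":[0,0,0],"offset":[0,0,1.15],"fingers":0.4}
    - {"dr":[0,0,0],"offset":[0,0,1.15],"fingers":0.4}
    - {"dr":[0,0,0],"offset":[0,0,1.15],"fingers":0.4}

```text
t: 16.28
tool_pos: [0.4888, 0.2111, 0.1118]
ee_rot: [3.139, 0.004, 2.976]
force: [2.3, -1.1, 10.0]
gripper_width: 0.0485
finger_force: 60.0
```

Emit:
servo_tool:
  motion:
    - {"dr":[0,0,0],"offset":[0,0,0.2],"fingers":0.4}
    - {"dr":[0,0,0],"offset":[0,0,0.3],"fingers":0.4}
    - {"dr":[0,0,0],"offset":[0,0,0.3],"fingers":0.4}
    - {"dr":[0,0,0],"offset":[0,0,0.1],"fingers":0.4}
    - {"dr":[0,0,0],"offset":[0,0,0],"fingers":0.4}
    - {"dr":[0,0,0],"offset":[0,0,0],"fingers":0.4}

```text
t: 16.78
tool_pos: [0.4888, 0.2111, 0.112]
ee_rot: [3.139, 0.004, 2.976]
force: [0.6, 0.6, 11.4]
gripper_width: 0.0484
finger_force: 60.0
```

Emit:
servo_tool:
  motion:
    - {"dr":[0,0,0],"offset":[0,0,0],"fingers":0.85}
    - {"dr":[0,0,0],"offset":[0,0,0],"fingers":0.85}
    - {"dr":[0,0,0],"offset":[0,0,0],"fingers":0.85}
    - {"dr":[0,0,0],"offset":[0,0,0],"fingers":0.85}
    - {"dr":[0,0,0],"offset":[0,0,0],"fingers":0.85}
    - {"dr":[0,0,0],"offset":[0,0,0],"fingers":0.85}
    - {"dr":[0,0,0],"offset":[0,0,-3],"fingers":0.85}
    - {"dr":[0,0,0],"offset":[0,0,-6],"fingers":0.85}
    - {"dr":[0,0,0],"offset":[0,0,-9],"fingers":0.85}
    - {"dr":[0,0,0],"offset":[-3,0,-12],"fingers":0.85}
    - {"dr":[0,0,0],"offset":[-6,0,-13.5],"fingers":0.85}
    - {"dr":[0,0,0],"offset":[-8.5,0,-13.5],"fingers":0.85}
    - {"dr":[0,0,0],"offset":[-8.5,0,-13.5],"fingers":0.85}
    - {"dr":[0,0,0],"offset":[-8.5,0,-13.5],"fingers":0.85}

```text
t: 17.95
tool_pos: [0.5708, 0.1953, 0.2447]
ee_rot: [3.142, -0.001, 2.974]
force: [-1.3, 0.4, 0.1]
gripper_width: 0.0744
finger_force: 0.0
```

```bash
python3 - <<'E'
from rig import r,cams
from h import *
c=cams.capture("wrist"); a=cv2.resize(c["color"][10:170,180:340],(400,400),interpolation=2)
d=cams.capture("scene"); b=cv2.resize(d["color"][50:150,230:330],(400,400),interpolation=2)
cv2.imwrite("pics/w7.png",np.hstack([a,b])[:,:,::-1])
print(r.get_state()["tool_pos"])
E
```

```text
[0.56892153 0.19628783 0.24447811]
```

View pics/w7.png

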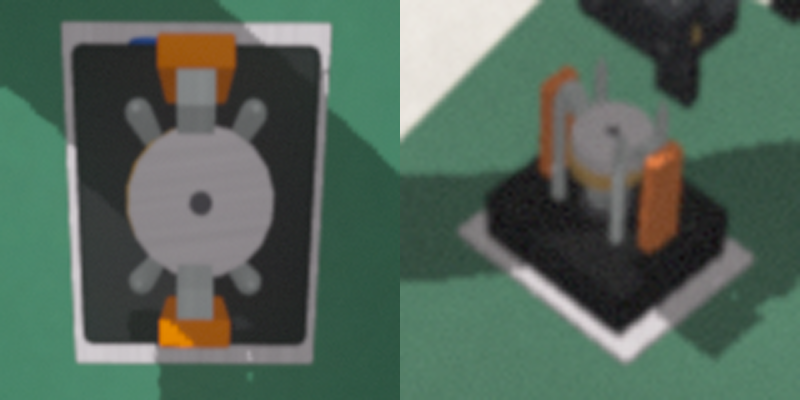

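The aluminium blank, with its hole at (200,203), lies flat under both catches. The scene view at about (610,165) shows brass directly beneath it, and the gripper is clear.

```bash
python3 -c "
from rig import r
print(r.finish_job())"
```

```text
the job is handed in; nothing more can be done
None
```

The feeder is loaded and the job is handed in at about 18 s of the 64 s allowed: in the last camera views both blanks lie flat under the catches, aluminium on top of brass, with the gripper clear; hand-in returned no verdict.

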